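# Switch the drip watering from the red line to the blue line

### The job

Switch the terrace's drip watering over from the red line to the blue one: with a fingertip push the blue valve lever fully open, in line with its pipe, and only then push the red lever fully shut, straight across its pipe, so that the pressure never surges in the throttled yellow line. Push gently, do not take a lever between the fingers or wrench it against its stop, and leave the yellow lever just as it is set. Do not shift or pick up the bowl, the jars, the bead gauge or the scoop.

Things in the scene. Friction and masses are not known exactly. Their poses are not given: they have to be found in the camera images.
- valve_blue: Fixed brass quarter-turn ball valve whose lever has a blue sleeve, with its grey rigid outlet pipe carrying a blue band; it does not move. Origin on the table straight below the lever's pivot; x axis = along its outlet pipe, away from the header; z up. The three valves stand 140 mm apart in a row along y, in any order of colours. Valve body and pipe reach up to 67 mm above the table, the narrow gland under the pivot up to 82 mm.
- blue_lever (a joint): Angle of the blue lever about its upright pivot: 0 = shut (stop; lever points along the valve's +y, straight across the pipe), 1.571 = open (stop; lever points along the valve's +x, in line with the pipe). Opening turns it clockwise seen from above. Stiff to the same degree all the way (about 0.3 N m, some 4 to 5 N at the grip point), stays where it is left.
- blue_grip (a point): Point on the blue lever's sleeve, 75 mm out from the pivot, mid-width and mid-height, 90 mm above the table. The sleeve is 18 mm wide, 13 mm high (83.5 to 96.5 mm above the table) and runs from 22 to 102 mm from the pivot. Its y axis points outward along the lever, z up. There is free air beside and beneath the sleeve down to the pipes or the board.
- valve_red: Fixed brass quarter-turn ball valve whose lever has a red sleeve, with its grey rigid outlet pipe carrying a red band; it does not move. Origin on the table straight below the lever's pivot; x axis = along its outlet pipe, away from the header; z up. The three valves stand 140 mm apart in a row along y, in any order of colours. Valve body and pipe reach up to 67 mm above the table, the narrow gland under the pivot up to 82 mm.
- red_lever (a joint): Angle of the red lever about its upright pivot: 0 = shut (stop; lever points along the valve's +y, straight across the pipe), 1.571 = open (stop; lever points along the valve's +x, in line with the pipe). Opening turns it clockwise seen from above. Stiff to the same degree all the way (about 0.3 N m, some 4 to 5 N at the grip point), stays where it is left.
- red_grip (a point): Point on the red lever's sleeve, 75 mm out from the pivot, mid-width and mid-height, 90 mm above the table. The sleeve is 18 mm wide, 13 mm high (83.5 to 96.5 mm above the table) and runs from 22 to 102 mm from the pivot. Its y axis points outward along the lever, z up. There is free air beside and beneath the sleeve down to the pipes or the board.
- valve_yellow: Fixed brass quarter-turn ball valve whose lever has a yellow sleeve, with its grey rigid outlet pipe carrying a yellow band; it does not move. Origin on the table straight below the lever's pivot; x axis = along its outlet pipe, away from the header; z up. The three valves stand 140 mm apart in a row along y, in any order of colours. Valve body and pipe reach up to 67 mm above the table, the narrow gland under the pivot up to 82 mm.
- yellow_lever (a joint): Angle of the yellow lever about its upright pivot: 0 = shut (stop; lever points along the valve's +y, straight across the pipe), 1.571 = open (stop; lever points along the valve's +x, in line with the pipe). Opening turns it clockwise seen from above. Stiff to the same degree all the way (about 0.3 N m, some 4 to 5 N at the grip point), stays where it is left.
- yellow_grip (a point): Point on the yellow lever's sleeve, 75 mm out from the pivot, mid-width and mid-height, 90 mm above the table. The sleeve is 18 mm wide, 13 mm high (83.5 to 96.5 mm above the table) and runs from 22 to 102 mm from the pivot. Its y axis points outward along the lever, z up. There is free air beside and beneath the sleeve down to the pipes or the board.
- manifold: Fixed oak board (150 x 500 x 18 mm) with the brass header pipe (62 mm behind the row of pivots, axis 46 mm and top 65 mm above the table). Origin on the table below the middle pivot; y along the row, x along the outlet pipes. A small round pressure gauge on the header's -y end reaches 110 mm above the table at x -62, y -193 mm; the copper supply pipe runs along x at y -225 mm.
- mortar: Loose white ceramic mortar-shaped bowl, empty, 116 mm across, 68 mm high. Origin under its centre. Bystander.
- jars: Loose tower of three screwed-together round plastic jars with an orange cap, 68 mm across, 124 mm high. Origin under its centre. Bystander.
- gauge: Loose flat steel bead gauge, a 125 x 40 x 4 mm plate with six holes, lying on the table. Origin under its centre, x along it. Bystander.
- scoop: Loose orange plastic scoop, 184 mm long, 56 mm wide, 34 mm high, lying on the table. Origin on the table, at the root of the handle, its x axis points to the mouth (+90 mm), the handle runs to -94 mm. Bystander.

How it is judged (in metres and radians):
On the way, in this order (a step that is already met when the one before it is completed fails the run):
1. the blue lever is fully open while the red line still runs (value of joint blue_lever above 1.46 rad and value of joint red_lever above 0.785 rad), for 0.2 s.
2. then the red lever is fully shut (value of joint red_lever below 0.11 rad and value of joint blue_lever above 1.46 rad), for 0.2 s.
At the end, for the whole second after the job is handed in: Blue lever within 0.11 rad (6 degrees) of its open stop, red lever within 0.11 rad of its shut stop, yellow lever's grip point within 8 mm of where it was, all three at rest; bowl, jars, gauge and scoop within 15 mm of where they stood (all of step 2 and distance of yellow_grip from where it was at the start of the episode below 0.008 m and velocity of joint blue_lever between -0.02 and 0.02 rad/s and velocity of joint red_lever between -0.02 and 0.02 rad/s and velocity of joint yellow_lever between -0.02 and 0.02 rad/s and distance of each of mortar, jars, gauge, scoop from where it was at the start of the episode below 0.015 m); the robot touches nothing.
It fails at once if the red line is turned down past half before the blue one is fully open (value of joint red_lever below 0.785 rad and value of joint blue_lever below 1.4 rad).
It fails at once if the yellow lever is turned (its grip point moves more than 8 mm) (distance of yellow_grip from where it was at the start of the episode above 0.008 m).
It fails at once if a lever is taken between the fingers, or touched with the arm or the gripper's body instead of a finger ((x of the grasp point in the frame of blue_grip between -0.008 and 0.008 m and y of the grasp point in the frame of blue_grip between -0.05 and 0.03 m and z of the grasp point in the frame of blue_grip between -0.03 and 0.012 m and contact force between the fingers and valve_blue above 0.5 N) or (x of the grasp point in the frame of red_grip between -0.008 and 0.008 m and y of the grasp point in the frame of red_grip between -0.05 and 0.03 m and z of the grasp point in the frame of red_grip between -0.03 and 0.012 m and contact force between the fingers and valve_red above 0.5 N) or (x of the grasp point in the frame of yellow_grip between -0.008 and 0.008 m and y of the grasp point in the frame of yellow_grip between -0.05 and 0.03 m and z of the grasp point in the frame of yellow_grip between -0.03 and 0.012 m and contact force between the fingers and valve_yellow above 0.5 N) or contact force between the arm and valve_blue above 1 N or contact force between the arm and valve_red above 1 N or contact force between the arm and valve_yellow above 1 N).
It fails at once if a valve is wrenched: pushed or squeezed with more than 40 N (contact force between the fingers and valve_blue above 40 N or contact force between the fingers and valve_red above 40 N or contact force between the fingers and valve_yellow above 40 N).
It fails at once if a bystander is shifted or lifted by more than 15 mm or tipped (distance of any of mortar, jars, gauge, scoop from where it was at the start of the episode above 0.015 m or angle between any of mortar, jars, gauge, scoop's own z axis and vertical above 0.3 rad).
It also fails if it takes over 51 s, if anything falls off the work surface, if the arm or the gripper's body presses on something with over 40 N, if the wrist force passes 120 N, or if a joint passes its speed limit or range.

### The arm

A 6-joint arm with a two-finger parallel gripper is mounted at the origin on the work surface. World frame = base frame: x ahead of the robot, y to its left, z up, the work surface at z = 0. Lengths are in mm, angles in rad, forces in N, time in s.
With the tool pointing down it reaches from about 350 to 975 mm from the base axis. Payload 7.1 kg.
Tool frame: the origin (TCP) lies between the finger pads; the fingertips stand 8 mm ahead of it and the grasp point (between the pads) lies 11 mm behind it; x points along the fingers, y is the direction in which the jaws open and shut, and the axes are right-handed (so a half turn about x gives the same grasp; the last joint's range is limited). The gripper opens to 88 mm and grips with 3 to 60 N. Pads are 20 mm wide; open, the fingers measure 115 mm over their backs; the gripper's body (75 mm by 178 mm) begins 61 mm behind the grasp point.
Start: joints at [-1.174, 0.423, 1.63, -0, 1.089, -0.019], TCP at [252.466, -571.722, 230.675] pointing down, gripper open.
Joint ranges: [-3, 3], [-0.9, 2.11], [0.09, 2.58], [-1.31, 4.45], [0.11, 2.69], [-2.54, 2.54]. Speed limits (rad/s): [2.39, 2.39, 3.01, 3.14, 3.14, 3.14].

### API

Orientations are given as a rotation vector (axis times angle).
In Python, from workcell import ctrl gives the robot as it stands.
- The arm moves only by the tool apply_moves, never from a script. Its argument "increments" is a list of rows, each an object with "gripper": the opening in per cent of the stroke, from 0 (shut) to 100 (fully open); "delta_pos": the shift along the tool's x, y, z in cm, a list of three; "dr": the turn, a rotation vector about the tool's x, y, z in rad, a list of three. In form: [{"gripper": gripper, "delta_pos": [dx, dy, dz], "dr": [ax, ay, az]}, ...]. A call has exactly 5 rows; each row shifts and turns the commanded pose from where the row before left it, along the tool's axes as they then stand; what a row does not reach is not made up. A row lasts 1/12 s, in which the tool goes at most 41.7 mm and 7.16 degrees, less where a joint would pass 70% of its speed; a pose out of reach is approached as far as the arm can. A call with a gripper value outside its range is refused whole. The fingers move at their own pace and stop on an object; the grip force is fixed at half the most. Time passes only in rows, so rows that do not move let the fingers close, or fill a call up. It gives the time, the measured TCP pose, the force and the opening at its end, in the units of the state.
- ctrl.get_obs(): the state, without advancing time (a new reading comes with each control period).
- ctrl.get_image(name): name is "scene" or "side" or "wrist"; returns a dict with "img" (384x512x3 uint8, red, green, blue), "range_z" (384x512 float32, mm along the optical axis (not along the pixel's ray), 0 where there is no reading), "mtx" (3x3 intrinsics, pixels), "rvec" (rotation vector, rad) and "tvec" (3), from world to camera coordinates, as OpenCV has them. Camera axes: x right, y down, z forward; pixel columns grow to the right and rows downward; lengths in mm; the calibration is good to about 2 mm. A picture is of the moment at which its call begins.
- ctrl.close_job(): hands the job in, once; it reports no verdict.
The state is a dict: "t": time; "qpos": joint angles; "qvel": joint speeds; "joint_torque": joint torques, N m; "ee_pos": TCP position; "orientation": TCP orientation; "ft_force": force on the tool from outside, world axes, zero at the start; "moment": the same for the moment, N m; "width": finger opening in mm.
Only numpy, scipy, OpenCV 4.12 (cv2) and the standard library are available. Lean on these libraries where they do the work, as an engineer would, in place of code of your own. Each camera call takes 0.05 s, during which the arm holds its last target. There are 200 camera calls.

## Working session

There is one attempt and no reset: what is moved stays moved. The work goes in short steps, Python scripts to look and compute and a tool call to move; the robot and the scene stay as the last step left them, time stands still between calls to the robot, and variables do not carry over. Pictures are saved under pics/ and viewed, about 8 in all and at most 12, crops included, and the job is handed in when it is done.

Besides the shell and the picture viewer there is one more tool, called after "Emit:" as name(argument=value, ...), one argument or row to a line, values as JSON. apply_moves: Moves the arm, as the interface text tells. Its arguments: {"type":"object","properties":{"increments":{"type":"array","items":{"type":"object","properties":{"gripper":{"type":"number"},"delta_pos":{"type":"array","items":{"type":"number"}},"dr":{"type":"array","items":{"type":"number"}}}}}},"required":["increments"]}

```bash
mkdir -p pics; cat > h.py <<'E'
import numpy as np, cv2
from workcell import ctrl
def grab(n):
    d=ctrl.get_image(n); d['R']=cv2.Rodrigues(np.array(d['rvec'],float))[0]; d['t']=np.array(d['tvec'],float).ravel(); return d
def cloud(d):
    z=d['range_z']; v,u=np.mgrid[0:384,0:512]; K=d['mtx']
    p=np.stack([(u-K[0][2])/K[0][0]*z,(v-K[1][2])/K[1][1]*z,z],-1)
    return (p-d['t'])@d['R']
def save(d,n): cv2.imwrite('pics/'+n,d['img'][:,:,::-1])
E
python3 - <<'E'
from h import *
a=grab('scene');b=grab('side')
cv2.imwrite('pics/a.png',np.hstack([a['img'],b['img']])[:,:,::-1][:, :])
im=cv2.imread('pics/a.png'); cv2.imwrite('pics/a1.png',im[:,:512]); cv2.imwrite('pics/b1.png',im[:,512:])
for d in(a,b):
    P=cloud(d); hsv=cv2.cvtColor(d['img'],cv2.COLOR_RGB2HSV)
    for n,lo,hi in(('blue',100,125),('red',172,180),('red0',0,6),('yel',22,34)):
        m=(hsv[...,0]>=lo)&(hsv[...,0]<=hi)&(hsv[...,1]>130)&(hsv[...,2]>60)&(P[...,2]>88)&(P[...,2]<105)&(d['range_z']>0)
        if m.sum()<15: print(n,m.sum());continue
        q=P[m]; c=q.mean(0); w,V=np.linalg.eigh(np.cov(q[:,:2].T))
        v,u=np.nonzero(m);print(n,m.sum(),c.round(1),V[:,1].round(3),(4*w**.5).round(0),'px',u.mean(),v.mean())
print(ctrl.get_obs())
E
```

```text
blue 231 [546.1  67.8  97.3] [0.111 0.994] [21. 90.] px 285.6190476190476 191.12121212121212
red 34 [582.3 169.   97.2] [-0.911 -0.413] [23. 95.] px 320.1470588235294 219.64705882352942
red0 199 [584.8 172.9  98. ] [-0.9   -0.436] [18. 91.] px 321.42713567839195 221.01507537688443
yel 217 [578.  -77.2  97.3] [0.412 0.911] [20. 92.] px 225.46543778801842 179.52073732718895
blue 142 [544.2  71.   94.2] [0.107 0.994] [18. 90.] px 226.53521126760563 204.1338028169014
red 2
red0 228 [579.2 175.4  93.6] [-0.902 -0.432] [20. 88.] px 186.5921052631579 225.0438596491228
yel 143 [574.8 -73.2  93.3] [0.427 0.904] [21. 91.] px 248.23076923076923 170.74825174825176
{'t': 0.1, 'qpos': array([-1.17400869e+00,  4.23748166e-01,  1.63063331e+00,  2.60898084e-05,
        1.08858760e+00, -1.90044147e-02]), 'qvel': array([-0.00034714,  0.0001748 , -0.003462  ,  0.00326832, -0.00092871,
       -0.00013283]), 'joint_torque': array([ 3.28453432e-03, -5.45610666e+01, -2.74322927e+01,  6.46109576e-02,
        1.88236835e-02, -4.99420094e-05]), 'ee_pos': array([ 252.2799767 , -571.27273316,  229.98181441]), 'orientation': array([ 1.9925617 ,  0.42173785, -1.99304185]), 'ft_force': array([ 0.30262248, -0.70831537,  0.33373579]), 'moment': array([ 0.03463874, -0.0140701 ,  0.01782054]), 'width': 87.47982348012977}
```

View pics/a1.png

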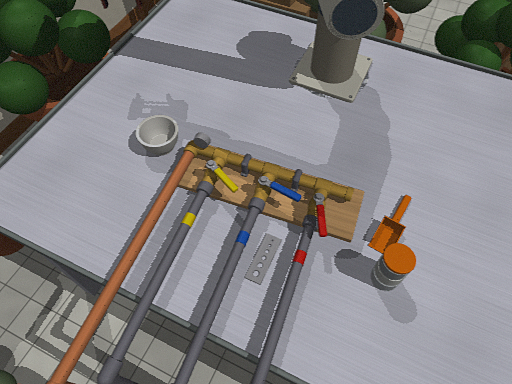

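View pics/b1.png

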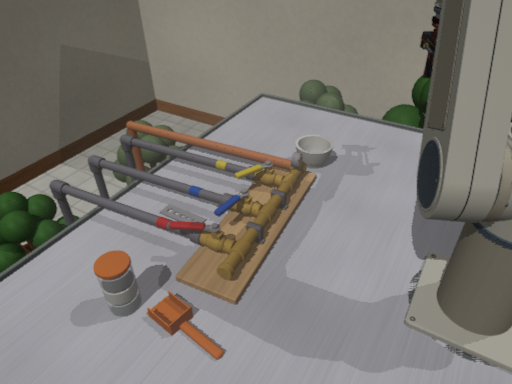

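The scene view shows yellow, blue and red valves in a row, with lever sleeves at about (225,180), (286,191) and (321,221). The pivots derived from the levers come out 140 mm apart. Next I'll plan in tool axes.

```bash
cat >> h.py <<'E'
def tool():
    o=ctrl.get_obs(); return o,cv2.Rodrigues(np.array(o['orientation'],float))[0]
def to(p):
    o,R=tool(); return (R.T@(np.array(p,float)-o['ee_pos'])/10).round(2)
E
python3 - <<'E'
from h import *
o,R=tool();print(R.round(3)); print(to([516,85,230]))
E
```

```text
[[-0.001  0.404 -0.915]
 [ 0.001 -0.915 -0.404]
 [-1.    -0.001 -0.   ]]
[  0.07 -49.38 -50.63]
```

Emit:
apply_moves(
  increments=[
    {"gripper":0,"delta_pos":[0,0,0],"dr":[0.109,0,0]},
    {"gripper":0,"delta_pos":[0,0,0],"dr":[0.109,0,0]},
    {"gripper":0,"delta_pos":[0,0,0],"dr":[0.109,0,0]},
    {"gripper":0,"delta_pos":[0,-3.15,-1.6],"dr":[0,0,0]},
    {"gripper":0,"delta_pos":[0,-3.15,-1.6],"dr":[0,0,0]},
  ],
)

```text
t: 0.52
ee_pos: [278.3, -506.2, 230.0]
orientation: [2.178, 0.094, -2.178]
ft_force: [1.4, 0.7, -0.5]
width: 58.2
```

Emit:
apply_moves(
  increments=[
    {"gripper":0,"delta_pos":[0,-3.15,-1.6],"dr":[0,0,0]},
    {"gripper":0,"delta_pos":[0,-3.15,-1.6],"dr":[0,0,0]},
    {"gripper":0,"delta_pos":[0,-3.15,-1.6],"dr":[0,0,0]},
    {"gripper":0,"delta_pos":[0,-3.15,-1.6],"dr":[0,0,0]},
    {"gripper":0,"delta_pos":[0,-3.15,-1.6],"dr":[0,0,0]},
  ],
)

```text
t: 0.93
ee_pos: [344.6, -340.4, 230.5]
orientation: [2.176, 0.097, -2.177]
ft_force: [-0.3, -0.2, 0.6]
width: 24.4
```

Emit:
apply_moves(
  increments=[
    {"gripper":0,"delta_pos":[0,-3.15,-1.6],"dr":[0,0,0]},
    {"gripper":0,"delta_pos":[0,-3.15,-1.6],"dr":[0,0,0]},
    {"gripper":0,"delta_pos":[0,-3.15,-1.6],"dr":[0,0,0]},
    {"gripper":0,"delta_pos":[0,-3.15,-1.6],"dr":[0,0,0]},
    {"gripper":0,"delta_pos":[0,-3.15,-1.6],"dr":[0,0,0]},
  ],
)

```text
t: 1.35
ee_pos: [410.3, -176.5, 230.6]
orientation: [2.176, 0.096, -2.176]
ft_force: [0.7, -0.2, 0.7]
width: 0.6
```

Emit:
apply_moves(
  increments=[
    {"gripper":0,"delta_pos":[0,-3.15,-1.6],"dr":[0,0,0]},
    {"gripper":0,"delta_pos":[0,-3.15,-1.6],"dr":[0,0,0]},
    {"gripper":0,"delta_pos":[0,-3.15,-1.6],"dr":[0,0,0]},
    {"gripper":0,"delta_pos":[0,-3.15,-1.6],"dr":[0,0,0]},
    {"gripper":0,"delta_pos":[0,0,0],"dr":[0,0,0]},
  ],
)

```text
t: 1.77
ee_pos: [464.4, -42.7, 230.7]
orientation: [2.176, 0.102, -2.173]
ft_force: [-0.5, 0.2, -0.3]
width: 0.4
```

```bash
python3 - <<'E'
from h import *
d=grab('wrist'); save(d,'w1.png')
o,R=tool();print(R.round(3),o['ee_pos'],o['ft_force'],o['width'],o['qpos'].round(2)); print(to([516,85,86]))
P=cloud(d);hsv=cv2.cvtColor(d['img'],cv2.COLOR_RGB2HSV)
for n,lo,hi in(('blue',100,125),('red0',0,6),('yel',22,34)):
    m=(hsv[...,0]>=lo)&(hsv[...,0]<=hi)&(hsv[...,1]>130)&(hsv[...,2]>60)&(P[...,2]>85)&(P[...,2]<105)&(d['range_z']>0)
    if m.sum()<15: print(n,m.sum());continue
    q=P[m].astype(np.float32); print(n,m.sum(),cv2.minAreaRect(q[:,:2].copy()),np.median(q[:,2]))
E
```

```text
[[-0.     0.093 -0.996]
 [ 0.    -0.996 -0.093]
 [-1.    -0.     0.   ]] [463.42282301 -44.52259271 230.52689855] [ 0.36714206  0.47025461 -0.26029781] 0.15085343461088038 [-0.12  0.19  1.97  0.    0.98  1.36]
[ 14.46 -12.4   -6.45]
blue 1376 ((542.8316650390625, 65.30760955810547), (78.8078842163086, 17.3016357421875), 83.59471893310547) 96.2955
red0 1805 ((579.0192260742188, 169.65980529785156), (78.848876953125, 18.373685836791992), 25.820905685424805) 96.189804
yel 1515 ((574.4865112304688, -78.56568145751953), (78.56233978271484, 18.038654327392578), 65.22368621826172) 96.17192
```

View pics/w1.png

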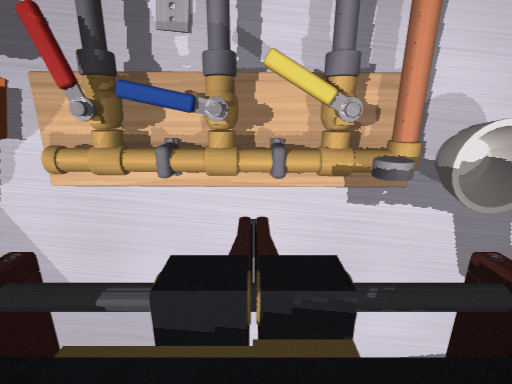

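The wrist view shows blue at (155,97), red at (47,45) and yellow at (303,76). All three sleeves measure 79 x 18 mm at z 96, and the pivots are consistent. Now to move beside the blue lever.

```bash
python3 - <<'E'
from h import *
print(to([509.5,82,230]),to([509.5,82,86]))
o,R=tool()
def arc(P,a0,a1,n,r,offs,s):
    prev=None;out=[]
    for a,of in zip(np.linspace(a0,a1,n+1),offs):
        a=np.radians(a);u=np.array([np.cos(a),np.sin(a),0]);nn=np.array([-u[1],u[0],0])
        p=np.array([P[0],P[1],86])+r*u+s*of*nn
        if prev is not None: out.append((R.T@(p-prev)/10).round(2)[1:].tolist())
        prev=p
    print('end',p);return out
# rows: [ty,tz]
for i,x in enumerate(arc((535.9,3.7),83.6,5.2,20,73,np.r_[35,25,np.full(19,21)],1)): print(i,x)
E
```

```text
[  0.06 -12.17  -5.77] [ 14.46 -12.16  -5.77]
end [606.69627691  31.22975073  86.        ]
0 [0.16, -1.5]
1 [0.12, -0.9]
2 [0.05, -0.52]
3 [0.09, -0.51]
4 [0.12, -0.51]
5 [0.15, -0.5]
6 [0.19, -0.48]
7 [0.22, -0.47]
8 [0.25, -0.45]
9 [0.28, -0.44]
10 [0.31, -0.42]
11 [0.34, -0.39]
12 [0.37, -0.37]
13 [0.39, -0.34]
14 [0.41, -0.32]
15 [0.43, -0.29]
16 [0.45, -0.26]
17 [0.47, -0.23]
18 [0.48, -0.19]
19 [0.49, -0.16]
```

Emit:
apply_moves(
  increments=[
    {"gripper":0,"delta_pos":[0,-3.0,-1.44],"dr":[0,0,0]},
    {"gripper":0,"delta_pos":[0,-3.0,-1.44],"dr":[0,0,0]},
    {"gripper":0,"delta_pos":[0,-3.0,-1.44],"dr":[0,0,0]},
    {"gripper":0,"delta_pos":[0,-3.17,-1.45],"dr":[0,0,0]},
    {"gripper":0,"delta_pos":[0,0,0],"dr":[0,0,0]},
  ],
)

```text
t: 2.23
ee_pos: [511.2, 82.4, 230.7]
orientation: [2.177, 0.1, -2.174]
ft_force: [-0.9, -0.1, -0.0]
width: 0.2
```

Emit:
apply_moves(
  increments=[
    {"gripper":0,"delta_pos":[3,0,0],"dr":[0,0,0]},
    {"gripper":0,"delta_pos":[3,0,0],"dr":[0,0,0]},
    {"gripper":0,"delta_pos":[1.5,0,0],"dr":[0,0,0]},
    {"gripper":0,"delta_pos":[0.5,0,0],"dr":[0,0,0]},
    {"gripper":0,"delta_pos":[0,0,0],"dr":[0,0,0]},
  ],
)

```text
t: 2.65
ee_pos: [508.3, 78.1, 149.4]
orientation: [2.173, 0.095, -2.18]
ft_force: [-0.5, 0.1, -0.8]
width: 0.7
```

```bash
python3 - <<'E'
from h import *
d=grab('side'); im=d['img']; K=d['mtx']
o,R=tool();print(o['ee_pos'],o['ft_force'],to([509.5,82,86]))
c=cv2.resize(im[120:280,140:340],(800,640))[:600]; cv2.imwrite('pics/s2.png',c[:,:,::-1])
E
```

```text
[509.24640201  78.41636145 150.58515465] [ 0.30213499 -0.08565314  0.15419521] [ 6.46 -0.36 -0.06]
```

View pics/s2.png

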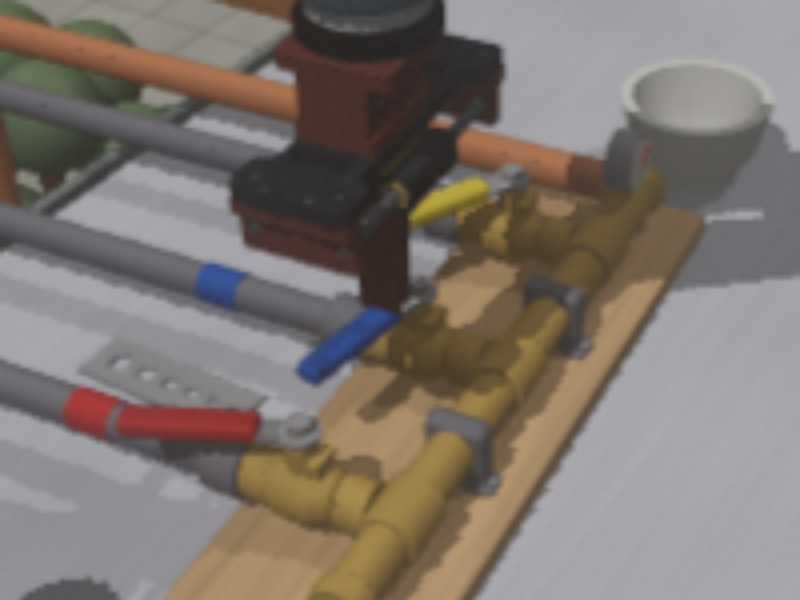

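The closed fingers hang free at (385,290), ahead of the blue sleeve on the robot's side. I'll lower them and start the push.

Emit:
apply_moves(
  increments=[
    {"gripper":0,"delta_pos":[2,-0.35,0],"dr":[0,0,0]},
    {"gripper":0,"delta_pos":[2,0,0],"dr":[0,0,0]},
    {"gripper":0,"delta_pos":[1.5,0,0],"dr":[0,0,0]},
    {"gripper":0,"delta_pos":[0.95,0,0],"dr":[0,0,0]},
    {"gripper":0,"delta_pos":[0,0,0],"dr":[0,0,0]},
  ],
)

```text
t: 3.12
ee_pos: [508.9, 82.4, 85.7]
orientation: [2.175, 0.096, -2.177]
ft_force: [-0.6, 0.3, -0.0]
width: 0.3
```

Emit:
apply_moves(
  increments=[
    {"gripper":0,"delta_pos":[0,0.1,-0.8],"dr":[0,0,0]},
    {"gripper":0,"delta_pos":[0,0.1,-0.8],"dr":[0,0,0]},
    {"gripper":0,"delta_pos":[0,0.1,-0.8],"dr":[0,0,0]},
    {"gripper":0,"delta_pos":[0,0.05,-0.52],"dr":[0,0,0]},
    {"gripper":0,"delta_pos":[0,0.09,-0.51],"dr":[0,0,0]},
  ],
)

```text
t: 3.53
ee_pos: [543.9, 81.3, 86.6]
orientation: [2.175, 0.096, -2.177]
ft_force: [-5.2, -1.5, 2.6]
width: 0.7
```

Emit:
apply_moves(
  increments=[
    {"gripper":0,"delta_pos":[0,0.12,-0.51],"dr":[0,0,0]},
    {"gripper":0,"delta_pos":[0,0.15,-0.5],"dr":[0,0,0]},
    {"gripper":0,"delta_pos":[0,0.19,-0.48],"dr":[0,0,0]},
    {"gripper":0,"delta_pos":[0,0.22,-0.47],"dr":[0,0,0]},
    {"gripper":0,"delta_pos":[0,0.25,-0.45],"dr":[0,0,0]},
  ],
)

```text
t: 3.95
ee_pos: [568.1, 74.2, 86.2]
orientation: [2.173, 0.097, -2.179]
ft_force: [-5.4, -0.7, 0.2]
width: 0.3
```

Emit:
apply_moves(
  increments=[
    {"gripper":0,"delta_pos":[0,0.28,-0.44],"dr":[0,0,0]},
    {"gripper":0,"delta_pos":[0,0.31,-0.42],"dr":[0,0,0]},
    {"gripper":0,"delta_pos":[0,0.34,-0.39],"dr":[0,0,0]},
    {"gripper":0,"delta_pos":[0,0.37,-0.37],"dr":[0,0,0]},
    {"gripper":0,"delta_pos":[0,0.39,-0.34],"dr":[0,0,0]},
  ],
)

```text
t: 4.37
ee_pos: [589.2, 59.3, 86.2]
orientation: [2.174, 0.097, -2.178]
ft_force: [-3.9, 1.7, 0.4]
width: 0.4
```

```bash
cat >> h.py <<'E'
def levers(cam):
    d=grab(cam); P=cloud(d);hsv=cv2.cvtColor(d['img'],cv2.COLOR_RGB2HSV)
    for n,lo,hi in(('blue',100,125),('red',0,6),('yel',22,34)):
        m=(hsv[...,0]>=lo)&(hsv[...,0]<=hi)&(hsv[...,1]>130)&(hsv[...,2]>60)&(P[...,2]>85)&(P[...,2]<105)&(d['range_z']>0)
        if m.sum()<15: print(n,m.sum());continue
        q=P[m].astype(np.float32); print(n,m.sum(),cv2.minAreaRect(q[:,:2].copy()))
    return d
E
python3 - <<'E'
from h import *
levers('wrist'); levers('scene')
o,R=tool();print(o['ee_pos'],o['ft_force'],to([606.7,31.2,86]))
E
```

```text
blue 2301 ((602.093505859375, 43.1404914855957), (51.156673431396484, 17.624452590942383), 30.63438606262207)
red 4319 ((580.8636474609375, 170.7646942138672), (76.60337829589844, 19.431564331054688), 25.55625343322754)
yel 1555 ((584.9187622070312, -57.04643249511719), (33.83955383300781, 17.69303321838379), 65.23120880126953)
blue 128 ((592.6417236328125, 35.887062072753906), (76.26659393310547, 16.826881408691406), 29.540752410888672)
red 200 ((581.494873046875, 171.63514709472656), (77.86310577392578, 16.96403694152832), 25.501771926879883)
yel 204 ((575.9639282226562, -78.79779052734375), (77.5068588256836, 18.225746154785156), 65.17938232421875)
[590.20325248  59.04439809  86.3485639 ] [-1.36033553  0.29027367 -0.07436161] [ 0.03  2.92 -1.4 ]
```

Emit:
apply_moves(
  increments=[
    {"gripper":0,"delta_pos":[0,0.41,-0.32],"dr":[0,0,0]},
    {"gripper":0,"delta_pos":[0,0.43,-0.29],"dr":[0,0,0]},
    {"gripper":0,"delta_pos":[0,0.45,-0.26],"dr":[0,0,0]},
    {"gripper":0,"delta_pos":[0,0.47,-0.23],"dr":[0,0,0]},
    {"gripper":0,"delta_pos":[0,0.3,-0.12],"dr":[0,0,0]},
  ],
)

```text
t: 4.88
ee_pos: [603.7, 39.8, 86.3]
orientation: [2.176, 0.097, -2.176]
ft_force: [-4.2, 3.0, 0.1]
width: 0.4
```

```bash
python3 - <<'E'
from h import *
levers('wrist'); levers('scene')
o,R=tool();print(o['ee_pos'],o['ft_force'],to([606.7,31.2,86]))
E
```

```text
blue 1843 ((615.6873779296875, 23.744863510131836), (40.26551818847656, 17.42827606201172), 14.064128875732422)
red 2935 ((580.400390625, 169.88058471679688), (78.1947250366211, 18.457706451416016), 26.10744857788086)
yel 1083 ((579.2277221679688, -69.66516876220703), (61.25160217285156, 17.61701011657715), 64.326416015625)
blue 101 ((618.649658203125, 24.11874008178711), (36.63276290893555, 16.114625930786133), 15.992548942565918)
red 214 ((581.7713012695312, 171.7977752685547), (78.4522933959961, 17.357633590698242), 25.913734436035156)
yel 90 ((576.7835693359375, -78.45407104492188), (79.33106994628906, 16.791427612304688), 64.90837860107422)
[604.18130138  39.56151882  86.40295444] [-1.36785631  0.59923536 -0.33328919] [ 0.04  0.86 -0.18]
```

Emit:
apply_moves(
  increments=[
    {"gripper":0,"delta_pos":[0,0.3,0],"dr":[0,0,0]},
    {"gripper":0,"delta_pos":[0,0.3,0],"dr":[0,0,0]},
    {"gripper":0,"delta_pos":[0,0.2,0],"dr":[0,0,0]},
    {"gripper":0,"delta_pos":[0,0.05,0],"dr":[0,0,0]},
    {"gripper":0,"delta_pos":[0,0,0],"dr":[0,0,0]},
  ],
)

```text
t: 5.4
ee_pos: [605.6, 31.4, 86.7]
orientation: [2.179, 0.097, -2.173]
ft_force: [1.3, 3.4, 0.1]
width: 0.8
```

```bash
python3 - <<'E'
from h import *
levers('wrist'); levers('scene')
o,R=tool();print(o['ee_pos'],o['ft_force'],to([606.7,31.2,86]))
E
```

```text
blue 1789 ((618.0936889648438, 15.69575309753418), (38.82905960083008, 17.010154724121094), 7.678195476531982)
red 1942 ((580.2120971679688, 169.48060607910156), (77.85903930664062, 18.23827362060547), 25.88648223876953)
yel 1214 ((577.16015625, -74.30372619628906), (71.57304382324219, 17.442779541015625), 63.957088470458984)
blue 92 ((620.2191162109375, 15.584829330444336), (36.908897399902344, 14.970511436462402), 13.976287841796875)
red 209 ((581.856201171875, 171.75587463378906), (76.43547821044922, 17.286514282226562), 26.597427368164062)
yel 72 ((576.8739624023438, -78.78555297851562), (79.22064971923828, 16.87044906616211), 65.1380844116211)
[605.08954073  31.33949722  86.61923019] [1.44980299 2.59835878 0.44818498] [ 0.06  0.03 -0.16]
```

Emit:
apply_moves(
  increments=[
    {"gripper":0,"delta_pos":[0,0.1,0],"dr":[0,0,0]},
    {"gripper":0,"delta_pos":[0,0.1,0],"dr":[0,0,0]},
    {"gripper":0,"delta_pos":[0,0.05,0],"dr":[0,0,0]},
    {"gripper":0,"delta_pos":[0,0,0],"dr":[0,0,0]},
    {"gripper":0,"delta_pos":[0,0,0],"dr":[0,0,0]},
  ],
)

```text
t: 5.92
ee_pos: [605.3, 29.0, 86.6]
orientation: [2.178, 0.097, -2.174]
ft_force: [2.2, 4.0, 0.5]
width: 0.4
```

Emit:
apply_moves(
  increments=[
    {"gripper":0,"delta_pos":[0,0.1,0],"dr":[0,0,0]},
    {"gripper":0,"delta_pos":[0,0,0],"dr":[0,0,0]},
    {"gripper":0,"delta_pos":[0,0,0],"dr":[0,0,0]},
    {"gripper":0,"delta_pos":[0,0,0],"dr":[0,0,0]},
    {"gripper":0,"delta_pos":[0,0,0],"dr":[0,0,0]},
  ],
)

```text
t: 6.33
ee_pos: [605.3, 28.0, 86.6]
orientation: [2.178, 0.097, -2.174]
ft_force: [2.3, 5.1, 0.8]
width: 0.4
```

```bash
python3 - <<'E'
from h import *
levers('wrist')
o,R=tool();print(o['ee_pos'],o['ft_force'])
E
```

```text
blue 1826 ((618.4354248046875, 11.91624641418457), (39.21628952026367, 17.6252498626709), 5.9626851081848145)
red 1511 ((586.5541381835938, 171.572021484375), (62.53276062011719, 16.557350158691406), 25.020841598510742)
yel 1327 ((576.2896728515625, -76.28469848632812), (75.55931854248047, 17.342742919921875), 63.77323532104492)
[605.29545038  28.00071159  86.58372111] [3.28774474 4.51838877 0.7878782 ]
```

Emit:
apply_moves(
  increments=[
    {"gripper":0,"delta_pos":[0,-1.0,0],"dr":[0,0,0]},
    {"gripper":0,"delta_pos":[0,-2.0,0],"dr":[0,0,0]},
    {"gripper":0,"delta_pos":[0,-2.0,-0.4],"dr":[0,0,0]},
    {"gripper":0,"delta_pos":[0,-2.0,-0.4],"dr":[0,0,0]},
    {"gripper":0,"delta_pos":[0,0,0],"dr":[0,0,0]},
  ],
)

```text
t: 6.8
ee_pos: [606.0, 101.0, 86.0]
orientation: [2.174, 0.099, -2.175]
ft_force: [0.2, 0.4, -1.0]
width: 0.4
```

```bash
python3 - <<'E'
from h import *
save(levers('wrist'),'w3.png');levers('scene')
o,R=tool();print(o['ee_pos'],o['ft_force'],to([603.2,142.6,86]))
def arc(P,a0,a1,n,r,offs,s):
    prev=None;out=[]
    for a,of in zip(np.linspace(a0,a1,n+1),offs):
        a=np.radians(a);u=np.array([np.cos(a),np.sin(a),0]);nn=np.array([-u[1],u[0],0])
        p=np.array([P[0],P[1],86])+r*u+s*of*nn
        if prev is not None: out.append((R.T@(p-prev)/10).round(2)[1:].tolist())
        prev=p
    print('end',p);return out
for i,x in enumerate(arc((523.2,142.7),25.8,95.2,18,73,np.r_[35,27,np.full(17,20)],-1)): print(i,x)
E
```

```text
blue 2992 ((598.3985595703125, 11.013001441955566), (78.94783782958984, 17.495145797729492), 5.262228488922119)
red 2579 ((581.9808349609375, 171.51788330078125), (74.64104461669922, 18.64080810546875), 26.819616317749023)
yel 0
blue 96 ((619.0189208984375, 12.307625770568848), (38.418575286865234, 15.930732727050781), 4.447774887084961)
red 83 ((581.2147827148438, 170.85073852539062), (78.84659576416016, 16.736770629882812), 27.959829330444336)
yel 219 ((576.2655639648438, -79.34410095214844), (80.12298583984375, 18.41790199279785), 65.5095443725586)
[605.59626029  98.68120638  85.88181762] [-0.31392665  1.05460652  0.42617348] [-0.01 -4.4  -0.16]
end [536.50150962 217.2122127   86.        ]
0 [-1.27, 0.3]
1 [-1.14, 0.39]
2 [-0.49, 0.13]
3 [-0.48, 0.16]
4 [-0.47, 0.2]
5 [-0.46, 0.23]
6 [-0.44, 0.26]
7 [-0.42, 0.29]
8 [-0.4, 0.31]
9 [-0.38, 0.34]
10 [-0.36, 0.36]
11 [-0.33, 0.39]
12 [-0.3, 0.41]
13 [-0.27, 0.43]
14 [-0.25, 0.45]
15 [-0.21, 0.46]
16 [-0.18, 0.48]
17 [-0.15, 0.49]
```

View pics/w3.png

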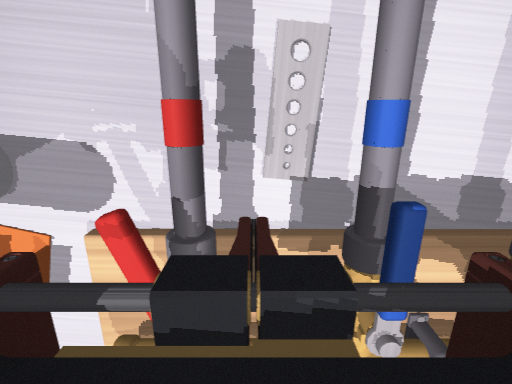

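Blue, at (403,250), is in line with its pipe at 5.26° and the pipe is at about 5.2°. Red is untouched at (125,245). Next I'll push red shut.

Emit:
apply_moves(
  increments=[
    {"gripper":0,"delta_pos":[0,-2.2,-0.08],"dr":[0,0,0]},
    {"gripper":0,"delta_pos":[0,-2.2,-0.08],"dr":[0,0,0]},
    {"gripper":0,"delta_pos":[0,-0.8,0.2],"dr":[0,0,0]},
    {"gripper":0,"delta_pos":[0,-0.8,0.25],"dr":[0,0,0]},
    {"gripper":0,"delta_pos":[0,-0.8,0.25],"dr":[0,0,0]},
  ],
)

```text
t: 7.32
ee_pos: [595.1, 164.5, 86.1]
orientation: [2.176, 0.095, -2.174]
ft_force: [1.4, -5.2, -0.7]
width: 0.5
```

Emit:
apply_moves(
  increments=[
    {"gripper":0,"delta_pos":[0,-0.49,0.13],"dr":[0,0,0]},
    {"gripper":0,"delta_pos":[0,-0.48,0.16],"dr":[0,0,0]},
    {"gripper":0,"delta_pos":[0,-0.47,0.2],"dr":[0,0,0]},
    {"gripper":0,"delta_pos":[0,-0.46,0.23],"dr":[0,0,0]},
    {"gripper":0,"delta_pos":[0,-0.44,0.26],"dr":[0,0,0]},
  ],
)

```text
t: 7.73
ee_pos: [582.7, 186.2, 86.0]
orientation: [2.174, 0.094, -2.176]
ft_force: [1.8, -5.4, 0.3]
width: 0.4
```

Emit:
apply_moves(
  increments=[
    {"gripper":0,"delta_pos":[0,-0.42,0.29],"dr":[0,0,0]},
    {"gripper":0,"delta_pos":[0,-0.4,0.31],"dr":[0,0,0]},
    {"gripper":0,"delta_pos":[0,-0.38,0.34],"dr":[0,0,0]},
    {"gripper":0,"delta_pos":[0,-0.36,0.36],"dr":[0,0,0]},
    {"gripper":0,"delta_pos":[0,-0.33,0.39],"dr":[0,0,0]},
  ],
)

```text
t: 8.15
ee_pos: [564.9, 203.9, 86.3]
orientation: [2.177, 0.095, -2.175]
ft_force: [3.5, -5.1, -0.6]
width: 0.5
```

```bash
python3 - <<'E'
from h import *
levers('wrist');levers('scene')
o,R=tool();print(o['ee_pos'],o['ft_force'],to([536.5,217.2,86]))
E
```

```text
blue 0
red 282 ((555.5684814453125, 229.8595733642578), (21.86058807373047, 5.061443328857422), 88.40441131591797)
yel 0
blue 221 ((597.4496459960938, 10.211625099182129), (82.70980072021484, 16.67062759399414), 5.396090507507324)
red 34 ((544.8612060546875, 202.75360107421875), (78.45105743408203, 14.154808044433594), 79.24220275878906)
yel 221 ((576.1775512695312, -78.54493713378906), (78.43297576904297, 18.363616943359375), 64.71636199951172)
[564.3312521  204.42546805  86.25990498] [ 0.85482316 -0.26112849  0.73321491] [ 0.03 -1.52  2.66]
```

Emit:
apply_moves(
  increments=[
    {"gripper":0,"delta_pos":[0,-0.3,0.41],"dr":[0,0,0]},
    {"gripper":0,"delta_pos":[0,-0.27,0.43],"dr":[0,0,0]},
    {"gripper":0,"delta_pos":[0,-0.25,0.45],"dr":[0,0,0]},
    {"gripper":0,"delta_pos":[0,-0.21,0.46],"dr":[0,0,0]},
    {"gripper":0,"delta_pos":[0,-0.1,0.2],"dr":[0,0,0]},
  ],
)

```text
t: 8.67
ee_pos: [544.5, 214.4, 86.4]
orientation: [2.177, 0.096, -2.175]
ft_force: [3.6, -2.9, 0.3]
width: 0.6
```

```bash
python3 - <<'E'
from h import *
levers('wrist');levers('scene');levers('side')
o,R=tool();print(o['ee_pos'],o['ft_force'],to([536.5,217.2,86]))
E
```

```text
blue 0
red 22 ((530.5647583007812, 236.78819274902344), (1.6821238994598389, 13.136550903320312), 0.5955637097358704)
yel 0
blue 222 ((599.5471801757812, 10.413163185119629), (78.61075592041016, 17.056272506713867), 5.161692142486572)
red 23 ((529.1903076171875, 201.59375), (69.64373779296875, 17.633440017700195), 79.8191909790039)
yel 220 ((576.4429931640625, -78.83109283447266), (79.2702407836914, 18.242353439331055), 65.72346496582031)
blue 71 ((600.5259399414062, 12.728071212768555), (17.22555923461914, 65.1771469116211), 89.14098358154297)
red 261 ((524.3208618164062, 209.16693115234375), (21.86478614807129, 78.31778717041016), 0.34394150972366333)
yel 115 ((576.4049072265625, -75.5443115234375), (76.20039367675781, 17.471208572387695), 65.34310913085938)
[544.25473051 214.73526928  86.31006867] [ 1.82975201 -1.65220324  0.94809766] [ 0.03 -0.31  0.75]
```

Emit:
apply_moves(
  increments=[
    {"gripper":0,"delta_pos":[0,0,0.2],"dr":[0,0,0]},
    {"gripper":0,"delta_pos":[0,0,0.2],"dr":[0,0,0]},
    {"gripper":0,"delta_pos":[0,0,0.15],"dr":[0,0,0]},
    {"gripper":0,"delta_pos":[0,0,0.05],"dr":[0,0,0]},
    {"gripper":0,"delta_pos":[0,0,0],"dr":[0,0,0]},
  ],
)

```text
t: 9.23
ee_pos: [539.1, 215.0, 86.4]
orientation: [2.179, 0.098, -2.174]
ft_force: [5.7, 1.1, -2.9]
width: -0.0
```

Emit:
apply_moves(
  increments=[
    {"gripper":0,"delta_pos":[0,0,0.1],"dr":[0,0,0]},
    {"gripper":0,"delta_pos":[0,0,0],"dr":[0,0,0]},
    {"gripper":0,"delta_pos":[0,0,0],"dr":[0,0,0]},
    {"gripper":0,"delta_pos":[0,0,0],"dr":[0,0,0]},
    {"gripper":0,"delta_pos":[0,0,0],"dr":[0,0,0]},
  ],
)

```text
t: 9.65
ee_pos: [539.0, 215.0, 86.5]
orientation: [2.181, 0.098, -2.172]
ft_force: [8.5, 2.9, -3.7]
width: 0.7
```

```bash
python3 - <<'E'
from h import *
levers('wrist');levers('scene');levers('side')
o,R=tool();print(o['ee_pos'],o['ft_force'])
E
```

```text
blue 0
red 0
yel 0
blue 223 ((599.6828002929688, 10.42606258392334), (81.31409454345703, 16.582612991333008), 5.328062534332275)
red 27 ((524.7909545898438, 202.31216430664062), (6.950806617736816, 69.281005859375), 5.883025169372559)
yel 217 ((576.5400390625, -60.32640075683594), (114.14598083496094, 43.33564376831055), 88.55342864990234)
blue 70 ((601.4107666015625, 13.264358520507812), (65.53529357910156, 17.218496322631836), 6.743340015411377)
red 267 ((520.5047607421875, 208.6991424560547), (21.918306350708008, 76.9722671508789), 5.343197345733643)
yel 121 ((576.4222412109375, -75.19540405273438), (75.95144653320312, 19.015405654907227), 66.45787048339844)
[539.00002405 214.99308307  86.47341271] [ 9.49179043  1.83477674 -4.48593741]
```

The force rose to 9 N without any movement and the lever is at about 95.3°, so red is on its stop. Retreat next.

Emit:
apply_moves(
  increments=[
    {"gripper":0,"delta_pos":[0,0,-0.8],"dr":[0,0,0]},
    {"gripper":0,"delta_pos":[0,0,-1.5],"dr":[0,0,0]},
    {"gripper":0,"delta_pos":[0,0,-1.0],"dr":[0,0,0]},
    {"gripper":0,"delta_pos":[-1.5,0,0],"dr":[0,0,0]},
    {"gripper":0,"delta_pos":[-3,0,0],"dr":[0,0,0]},
  ],
)

```text
t: 10.22
ee_pos: [567.6, 216.1, 127.9]
orientation: [2.166, 0.094, -2.184]
ft_force: [1.1, 0.1, 0.0]
width: 0.6
```

Emit:
apply_moves(
  increments=[
    {"gripper":0,"delta_pos":[-3.5,0,0],"dr":[0,0,0]},
    {"gripper":0,"delta_pos":[-3.5,0,0],"dr":[0,0,0]},
    {"gripper":0,"delta_pos":[-3.5,0,2],"dr":[0,0,0]},
    {"gripper":0,"delta_pos":[0,0,3.5],"dr":[0,0,0]},
    {"gripper":0,"delta_pos":[0,0,3.5],"dr":[0,0,0]},
  ],
)

```text
t: 10.63
ee_pos: [480.7, 209.4, 238.2]
orientation: [2.18, 0.097, -2.174]
ft_force: [-0.5, -0.2, -0.3]
width: 0.7
```

Emit:
apply_moves(
  increments=[
    {"gripper":0,"delta_pos":[0,0,3],"dr":[0,0,0]},
    {"gripper":0,"delta_pos":[0,0,2],"dr":[0,0,0]},
    {"gripper":0,"delta_pos":[0,0,0],"dr":[0,0,0]},
    {"gripper":0,"delta_pos":[0,0,0],"dr":[0,0,0]},
    {"gripper":0,"delta_pos":[0,0,0],"dr":[0,0,0]},
  ],
)

```text
t: 11.05
ee_pos: [431.7, 205.1, 236.5]
orientation: [2.177, 0.097, -2.175]
ft_force: [-0.2, -0.6, 0.0]
width: 0.8
```

```bash
python3 - <<'E'
from h import *
levers('wrist');save(levers('scene'),'s4.png');levers('side')
o,R=tool();print(o['ee_pos'],o['ft_force'],o['t'])
E
```

```text
blue 1656 ((591.6119384765625, 10.428608894348145), (67.83897399902344, 18.213260650634766), 4.953855037689209)
red 1335 ((517.5016479492188, 205.78001403808594), (16.728649139404297, 78.42047882080078), 5.071349620819092)
yel 10
blue 221 ((598.98193359375, 10.584842681884766), (78.78189086914062, 16.327043533325195), 4.953497409820557)
red 229 ((519.0175170898438, 205.39688110351562), (19.264360427856445, 77.94098663330078), 5.5277018547058105)
yel 215 ((576.4783935546875, -79.09355163574219), (81.25020599365234, 18.614383697509766), 65.9112548828125)
blue 0
red 234 ((518.157470703125, 208.2398681640625), (17.75229263305664, 77.21273040771484), 5.663171291351318)
yel 91 ((571.360107421875, -83.93177795410156), (57.08243942260742, 18.35443878173828), 64.35759735107422)
[431.73502224 204.90157652 236.07452756] [-0.29641483 -0.34992337  1.00309754] 11.2
```

View pics/s4.png

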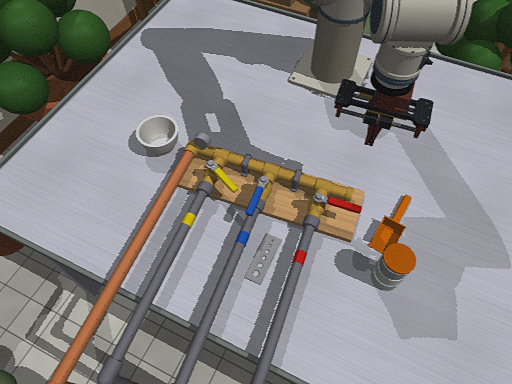

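The final view shows blue in line with its pipe at (256,200), red straight across its pipe at (343,205), and yellow and the bystanders where they were. The arm is clear, so I'm handing in.

```bash
python3 -c "
from workcell import ctrl
print(ctrl.close_job())"
```

```text
the job is handed in; nothing more can be done
None
```

The job is done and handed in at about 11 s. With the closed fingertips I pushed the blue lever fully open, then pushed the red lever fully shut.

- **Blue lever:** at the end the cameras put it at about 5.0°, and its pipe is at about 5.2°. It was already fully open before I touched red.
- **Red lever:** at the end it was at about 95.1–95.7°, and its shut stop is at about 95.2°.
- **Force:** the highest reading I saw was about 11 N, when red met its stop. The levers turned at about 4–6 N. I only read the force at the end of each move and in the checks between moves, so a brief higher peak would not have shown.
- **Yellow lever:** it is unchanged, at about 65° before and after, with its sleeve centre within about 1 mm in the scene camera. One side-camera reading was off by a few millimetres because the lever was partly hidden. One mid-job scene-camera outline also came out too large, but the later ones were normal again.
- **Bystanders:** the bowl, jars, gauge and scoop look unmoved in the pictures. I compared them by eye and did not measure them.
- **Arm:** it finished clear, at 236 mm height and with about 1 N or less on the tool.

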